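# Check a stamped clay test tile under the reading lens

## Task

Slide the fired clay test tile, stamped end first and stamp up, into the mouth of the wooden holder until it is fully home against the stop, and let go of it. Then pick up the reading lens by its handle and hold it level and still with the middle of the glass straight above the stamp, at the focal height shown by the pointer on the holder's gauge post (leave the pointer where it is set). Finish while still holding the lens there in the gripper, touching nothing else with it, and leave the two round medallions and the bowl alone.

Things in the scene. Friction and masses are not known exactly. Their poses are not given: they have to be found in the camera images.
- holder: Wooden holder fixed to the table. Base plate 125 x 90 x 6 mm (its x, y, z), origin at the centre of its underside, z up, x along the channel from the open mouth (x = -62.5 mm, the plate's edge) to the stop (face at x = 0). Channel symmetric about y = 0. Wooden side walls 12 mm thick, tops 24 mm above the table. Steel gauge post, 10 mm thick, at x = +45 mm, y = 0, top at 171 mm.
- stop (a point): Foot of the stop's face on the channel floor (holder x = 0, y = 0, 6 mm above the table); axes as the holder's. From here back to x = -46 mm the channel is straight, 43 mm wide, with lips that overhang each wall by 4 mm inwards, undersides 14 mm above the floor: the tile enters only by sliding. A tile fully home sticks out of the mouth by 42.5 mm.
- mouth (a point): Middle of the mouth's front edge on the channel floor (holder x = -62.5 mm, y = 0, 6 mm above the table); axes as the holder's. Here the walls are flared to about 54 mm wide, narrowing to 43 mm at x = -46 mm; this part has no lips, wall tops 20 mm above the table.
- mark (a point): Tip of the flat aluminium pointer (8 mm wide, 3 mm thick) on the 20 mm collar of the gauge post, holder x = +21 mm, y = 0; axes as the holder's. Its height is the focal height for the middle of the lens's glass; set anew each time, 85 to 135 mm above the table. The collar is held by friction (3 N) and can be knocked.
- tile: Pale fired-clay test tile lying flat, loose, 105 x 40 x 10 mm (its x, y, z), about 90 g. Origin at the centre of its underside, z up. Its +x end carries the raised stamp and goes in first; the plain -x end has a small dark spot and is the end to grip (across its 40 mm width).
- tip (a point): Middle of the lower edge of the tile's stamped end: tile x = +52.5 mm, z = 0. Axes as the tile's.
- stamp (a point): Centre of the tile's stamp, a raised 25 mm disc with a fan of ribs, on the top face: tile x = +24.5 mm, z = 10 mm. When the tile is home it lies at holder x = -28 mm, y = 0, 16 mm above the table.
- loupe: Reading lens lying flat, loose, about 80 g: a steel ring of 64 mm outer diameter, 12 mm high, with clear glass 54 mm across, and a straight black handle along its -x. Origin under the lens's centre at the underside, z up (through the glass). The handle is 16 mm wide, 14 mm high (from the underside up) and runs from x = -42 to -137 mm.
- lens (a point): Middle of the glass: on the loupe's axis, 6 mm above its underside. Axes as the loupe's.
- grip (a point): A good place to grip the handle: loupe x = -75 mm, 7 mm above the underside. The centre of mass is between this and the ring.
- medallion_a: Bystander: round fired-clay medallion 80 mm across, 9 mm thick, loose, to the left of the work. Origin at the centre of its underside.
- medallion_b: Bystander: the same kind of medallion, to the right of the work.
- bowl: Bystander: blue ceramic bowl 110 mm across, 50 mm high, loose, beyond the holder. Origin at the centre of its underside.
Not all that is in view belongs to the job. Leave any green look-alike of the tile alone. Of the things that look like the loupe, take the one that is farthest to the robot's right at the start.

How it is judged (in metres and radians):
On the way:
1. the tile lies fully home in the holder, stamped end at the stop, and the fingers have let go of it (x of tip in the frame of holder above -0.004 m and y of tip in the frame of holder between -0.004 and 0.004 m and y of stamp in the frame of holder between -0.004 and 0.004 m and x of stamp in the frame of holder below -0.02 m and angle between the x axis of tile and the x axis of holder, either way round below 0.1 rad and angle between tile's own z axis and vertical below 0.1 rad and z of stamp in the frame of holder between 0.013 and 0.019 m and contact force between the fingers and tile below 0.1 N and linear speed of tile below 0.02 m/s), for 0.2 s.
At the end, for the whole second after the job is handed in: Tile home: stamped end within 4 mm of the stop and of mid-channel, straight and flat within 0.1 rad, not touched by the fingers. Lens held still by the fingers alone, its centre within 12 mm of above the stamp and 7 mm of the pointer's height, level within 0.14 rad (x of tip in the frame of holder above -0.004 m and y of tip in the frame of holder between -0.004 and 0.004 m and y of stamp in the frame of holder between -0.004 and 0.004 m and x of stamp in the frame of holder below -0.02 m and angle between the x axis of tile and the x axis of holder, either way round below 0.1 rad and angle between tile's own z axis and vertical below 0.1 rad and z of stamp in the frame of holder between 0.013 and 0.019 m and contact force between each of the fingers, loupe and tile below 0.1 N and horizontal distance between lens and stamp below 0.012 m and z of lens in the frame of mark between -0.007 and 0.007 m and angle between loupe's own z axis and vertical below 0.14 rad and linear speed of loupe below 0.02 m/s and angular speed of loupe below 0.15 rad/s and contact force between the fingers and loupe above 1 N and contact force between loupe and holder below 0.1 N and contact force between loupe and bowl below 0.1 N and contact force between loupe and medallion_a below 0.1 N and contact force between loupe and medallion_b below 0.1 N); the arm keeps its last pose, push and grip.
It fails at once if the pointer on the gauge post is shifted by more than 4 mm (distance of mark from where it was at the start of the episode above 0.004 m).
It fails at once if a medallion or the bowl is shifted by more than 20 mm (distance of any of medallion_a, medallion_b, bowl from where it was at the start of the episode above 0.02 m).
It also fails if it takes over 61 s, if anything falls off the work surface, if the arm or the gripper's body presses on something with over 40 N, if the wrist force passes 120 N, or if a joint passes its speed limit or range.

## Robot

A 6-joint arm with a two-finger parallel gripper is mounted at the origin on the work surface. World frame = base frame: x ahead of the robot, y to its left, z up, the work surface at z = 0. Lengths are in mm, angles in degrees, forces in N, time in s.
With the tool pointing down it reaches from about 325 to 1000 mm from the base axis. Payload 5.1 kg.
Tool frame: the origin (TCP) lies midway between the tips of the shut fingers; the grasp point (between the pads) lies 19 mm behind it; z points along the fingers, y is the line along which they close (so a half turn about z gives the same grasp; the last joint's range is limited). The gripper opens to 85 mm and grips with 20 to 120 N. Pads are 22 mm wide; open, the fingers measure 114 mm over their backs; the gripper's body (76 mm by 85 mm) begins 54 mm behind the grasp point. The pads swing forward as they close: fully open they stand 13 mm farther back than shut.
Start: joints at [-69.362, 7.093, 94.555, -0, 78.352, -4.733], TCP at [278.474, -587.314, 231.322] pointing down, gripper open.
Joint ranges: [-149.61, 149.61], [-58.7, 133.49], [1.44, 155.28], [-77.14, 257.14], [18.33, 153.61], [-166.67, 166.67]. Speed limits (degrees/s): [147.25, 147.25, 180, 180, 180, 180].

## Interface

Orientations are given as [roll, pitch, yaw] about the fixed x, y, z axes, in that order (R = Rz(yaw) Ry(pitch) Rx(roll)).
In Python, from bench import arm gives the robot as it stands.
- The arm moves only by the tool step_arm, never from a script. Its argument "moves" is one flat list of numbers, 7 for each row, row after row: the shift along the tool's x, y, z in units of 30 mm (1.0 is 30 mm), then the turn, a rotation vector about the tool's x, y, z in rad, then the closure, from -1 (fully open) to 1 (shut). In form: [tx, ty, tz, ax, ay, az, claw, tx, ty, tz, ax, ay, az, claw, ...]. A call has 1 to 20 rows; each row shifts and turns the commanded pose from where the row before left it, along the tool's axes as they then stand; what a row does not reach is not made up. A row lasts 1/12 s, in which the tool goes at most 41.7 mm and 7.16 degrees, less where a joint would pass 70% of its speed; a pose out of reach is approached as far as the arm can. A call is refused whole if a number of a shift passes 1 or a number of a turn 0.125, either way. A call with a gripper value outside its range is refused whole. The fingers move at their own pace and stop on an object; the grip force is fixed at half the most. Time passes only in rows, so rows that do not move let the fingers close. It gives the time, the measured TCP pose, the force, the opening and the grip force at its end, in the units of the state.
- arm.state(): the state, without advancing time (a new reading comes with each control period).
- arm.get_image(name): name is "side" or "top"; returns (picture, depth): 420x560x3 uint8, red, green, blue; 420x560 float32, mm along the optical axis (not along the pixel's ray), 0 where there is no reading.
- arm.camera_info(name): a dict with "fovy" (degrees; the focal length in pixels is half the picture's height over the tangent of half this angle, whatever the lens; pixels are square), "cx", "cy" (the principal point, pixels), "xyz" and "rotation" of the camera in the world. Camera axes: x right, y down, z forward; pixel columns grow to the right and rows downward; lengths in mm; the calibration is good to about 2 mm. A picture is of the moment at which its call begins. camera_info takes no time and is no camera call.
- arm.finish_job(): hands the job in; it is judged then, once.
The state is a dict: "clock": time; "joint_positions": joint angles; "joint_vel": joint speeds; "tau": joint torques, N m; "eef_pos": TCP position; "tool_rot": TCP orientation; "ft_force": force on the tool from outside, world axes, zero at the start; "wrist_torque": the same for the moment, N m; "gripper_width": opening from 0.0 (shut) to 1.0 (fully open); "grip_force": force on a finger pad.
Only numpy, scipy, OpenCV 4.12 (cv2) and the standard library are available. Lean on these libraries where they do the work, as an engineer would, in place of code of your own. Each camera call takes 0.05 s, during which the arm holds its last target. There are 200 camera calls.

## Working session

There is one attempt and no reset: what is moved stays moved. The work goes in short steps, Python scripts to look and compute and a tool call to move; the robot and the scene stay as the last step left them, time stands still between calls to the robot, and variables do not carry over. Pictures are saved under pics/ and viewed, at most 10 in all, crops included, and the job is handed in when it is done.

Besides the shell and the picture viewer there is one more tool, called after "Request:" as name(argument=value, ...), one argument or row to a line, values as JSON. step_arm: Moves the arm, as the interface text tells. Its arguments: {"type":"object","properties":{"moves":{"type":"array"}},"required":["moves"]}

```bash
ls; mkdir -p pics; python3 - <<'E'
from bench import arm
import cv2, numpy as np
print(arm.state())
for n in("top","side"):
    im,d=arm.get_image(n); np.savez(f"{n}0.npz",im=im,d=d)
    cv2.imwrite(f"pics/{n}0.png",im[:,:,::-1]); print(n,arm.camera_info(n))
E
```

```text
pics
{'clock': 0.0, 'joint_positions': array([-6.93629875e+01,  7.13277159e+00,  9.46338958e+01, -8.97735624e-04,
        7.83519885e+01, -4.73358085e+00]), 'joint_vel': array([-0.00268483, -0.03536332,  0.02528239,  0.11414773, -0.01551536,
        0.13035234]), 'tau': array([-2.96592880e-04, -4.23618650e+01, -3.65450335e+01, -1.33994362e-06,
        7.03542551e-03,  2.49222893e-05]), 'eef_pos': array([ 278.25051474, -586.75605797,  230.06312162]), 'tool_rot': array([-1.79881676e+02, -8.91592115e-03,  2.53707663e+01]), 'ft_force': array([ 0.81717198, -0.30040097, -0.88568271]), 'wrist_torque': array([-0.02922066, -0.01948379, -0.03047138]), 'grip_force': 0.0, 'gripper_width': 1.0031706558140403}
top {'fovy': 48.39912877206266, 'cx': 277.94560281162484, 'cy': 204.84421290439474, 'xyz': array([ 2.13444567e+02, -2.30893513e-01,  1.63536870e+03]), 'rotation': array([-168.47301086,    0.41108483,  -91.73667128])}
side {'fovy': 42.02782863125627, 'cx': 288.14532524413494, 'cy': 216.1998350918547, 'xyz': array([ 292.88889182, 1195.12037633, 1164.62639677]), 'rotation': array([-131.8354893 ,    0.71445367, -168.48383148])}
```

View pics/top0.png

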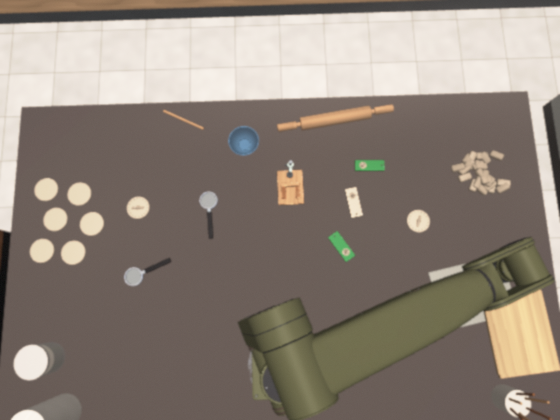

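View pics/side0.png

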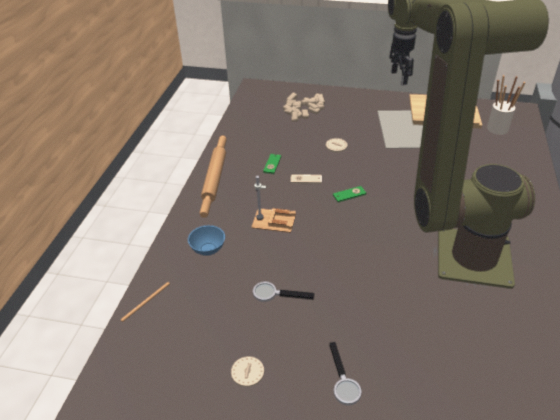

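Top: there are two loupes, ring (208,200) with its handle to (210,237), and ring (134,276) with its handle to (171,261). Image right is the robot's right (-y), so I want the one at (208,200). The pale tile is at (354,202), with green look-alikes at (370,165) and (342,246). The holder is at (290,187), its post beyond it and its mouth facing the robot. I'll confirm in an enlarged crop.

```bash
cat > h.py <<'E'
import numpy as np, cv2
from bench import arm
from scipy.spatial.transform import Rotation as R
def cam(n):
    c=arm.camera_info(n); f=210/np.tan(np.radians(c["fovy"]/2))
    return f,c["cx"],c["cy"],np.array(c["xyz"]),R.from_euler("xyz",c["rotation"],degrees=True).as_matrix()
def ray(n,uv):
    f,cx,cy,p,M=cam(n); uv=np.atleast_2d(uv).astype(float)
    d=np.c_[(uv[:,0]-cx)/f,(uv[:,1]-cy)/f,np.ones(len(uv))]@M.T
    return p,d
def plane(n,uv,z):
    p,d=ray(n,uv); return p+d*((z-p[2])/d[:,2])[:,None]
def proj(n,P):
    f,cx,cy,p,M=cam(n); q=(np.atleast_2d(P)-p)@M
    return np.c_[f*q[:,0]/q[:,2]+cx,f*q[:,1]/q[:,2]+cy]
def tri(u1,u2):
    p,d=ray("top",u1);q,e=ray("side",u2);d=d[0];e=e[0]
    s=np.linalg.lstsq(np.c_[d,-e],q-p,rcond=None)[0]
    a=p+s[0]*d;b=q+s[1]*e; return (a+b)/2,np.linalg.norm(a-b)
E
python3 - <<'E'
import cv2,numpy as np
t=np.load("top0.npz")["im"][:,:,::-1];s=np.load("side0.npz")["im"][:,:,::-1]
a=cv2.resize(t[150:250,190:390],None,fx=4,fy=4,interpolation=cv2.INTER_CUBIC)[:,:800]
b=cv2.resize(s[150:250,230:330],None,fx=4,fy=4,interpolation=cv2.INTER_CUBIC)
cv2.imwrite("pics/crop1.png",a)
b=cv2.resize(s[165:240,240:340],None,fx=8,fy=8,interpolation=cv2.INTER_CUBIC)
cv2.imwrite("pics/crop2.png",b)
E
```

```text
(no output)
```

View pics/crop1.png

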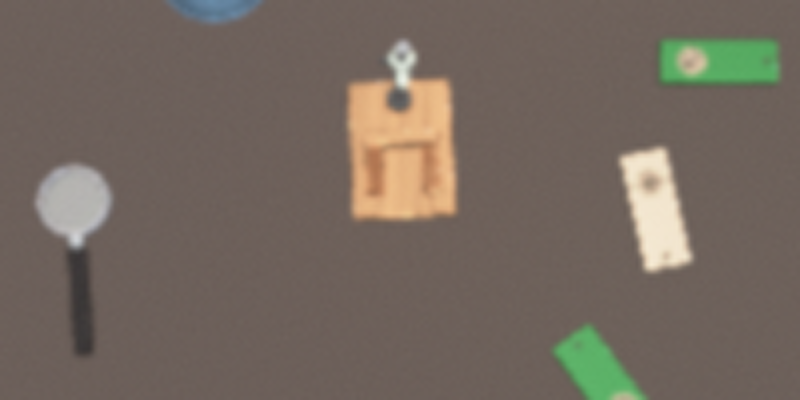

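View pics/crop2.png

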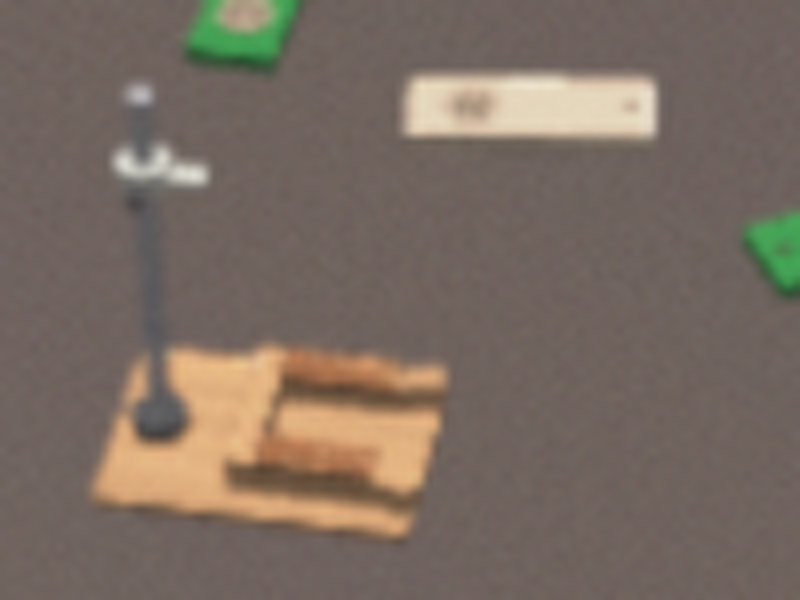

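Crop 1: the wanted loupe has its ring at top px (208,200) and its handle runs towards the robot. The pale tile's stamp is at the far end (353,195) and its dark spot at the near end (356,214). Crop 2 (side): the pointer tip is at side px (266,187), and the post top at (257,177).

```bash
cat > meas.py <<'E'
from h import *
def rect(im,mask_fn,box,k=6):
    x0,y0,x1,y1=box
    c=cv2.resize(im[y0:y1,x0:x1],None,fx=k,fy=k,interpolation=cv2.INTER_CUBIC)
    m=mask_fn(c.astype(int)).astype(np.uint8)
    cs,_=cv2.findContours(m,cv2.RETR_EXTERNAL,cv2.CHAIN_APPROX_NONE)
    ct=max(cs,key=cv2.contourArea)
    return (ct[:,0,:]+.5)/k-.5+[x0,y0]
def rectw(n,ct,z):
    P=plane(n,ct,z); (c,wh,a)=cv2.minAreaRect(P[:,:2].astype(np.float32))
    if wh[0]<wh[1]: wh=wh[::-1]; a+=90
    a=(a+90)%180-90
    return np.round([*c,*wh,a],1)
pale=lambda c:(c[...,0]>155)&(c[...,1]>145)&(c[...,2]>120)
orange=lambda c:(c[...,0]-c[...,2]>45)
dark=lambda c:(c.sum(2)<210)
ring=lambda c:(c.sum(2)>390)
E
python3 - <<'E'
from meas import *
T=np.load("top0.npz");S=np.load("side0.npz");t=T["im"];s=S["im"]
B=dict(tile=((340,180,370,222),(283,168,330,190)),hold=((270,160,312,212),(245,204,300,238)),
 handle=((200,211,222,245),(278,280,320,306)),ring=((195,186,222,212),(246,276,281,306)))
for k,f,z in(("tile",pale,9),("hold",orange,6),("handle",dark,13),("ring",ring,10)):
    for n,im,b in(("top",t,B[k][0]),("side",s,B[k][1])):
        ct=rect(im,f,b); print(k,n,rectw(n,ct,z), "px",ct.min(0),ct.max(0))
print("spot/stamp top",plane("top",[[353,195],[356.4,213.8]],10)[:,:2])
print("tip side ray",proj("side",[[640,0,0]]))
# colour samples
print(t[225,210],t[205,208],t[190,300],t[202,354],t[230,260])
# depth based tip: points from side around pointer
for n,D,b in(("side",S["d"],(254,174,270,194)),("top",T["d"],(284,158,296,174))):
    f,cx,cy,p,M=cam(n)
    x0,y0,x1,y1=b
    vv,uu=np.mgrid[y0:y1,x0:x1]; d=D[y0:y1,x0:x1]
    W=np.stack([(uu-cx)/f*d,(vv-cy)/f*d,d],-1)@M.T+p
    print(n);
    for i in range(0,y1-y0): print(y0+i,W[i,:,2].astype(int))
E
```

```text
tile top [ 547.8 -267.   109.3   44.7    9.4] px [344.41666667 186.41666667] [362.58333333 217.41666667]
tile side [ 544.7 -273.2  108.5   44.1    9.5] px [290.08333333 173.75      ] [321.58333333 181.75      ]
hold top [610.5 -43.8 130.7  96.1   0.8] px [276.25       168.91666667] [303.91666667 204.75      ]
hold side [607.7 -51.1 128.9 105.4   1. ] px [251.08333333 207.41666667] [295.41666667 231.75      ]
handle top [479.  243.1  91.4  16.4   3.8] px [206.75       212.41666667] [212.58333333 238.08333333]
handle side [478.3 245.5  94.8  25.1   3.5] px [278.75       289.41666667] [313.75 299.25]
ring top [571.8 249.7  66.7  66.  -41.9] px [198.41666667 190.58333333] [217.41666667 211.41666667]
ring side [569.2 244.5  66.2  65.8 -42.1] px [252.08333333 280.75      ] [279.25       299.41666667]
spot/stamp top [[ 572.4073228  -266.85779256]
 [ 504.06635531 -274.60287729]]
tip side ray [[260.19889291 229.46189179]]
[59 57 56] [181 180 178] [228 176 127] [242 229 207] [108  95  90]
side
174 [ 3  3  0  0  2  2  0  5 -1 -5  9  0  8  4  0 -3]
175 [-6 -1  0  0  2  1  7  1  5 -1  3  0  1  2 
[... 1403 characters left out ...]
4  -5   3   6  -3   1]
161 [  0  -5   7   2  10 162 171 171  -1   7  -3  -3]
162 [  0   4   6  -2 138 168 171 173   3   0   3  -2]
163 [ -9   2  -1 140 141 158 166 154 140  -1  -5   9]
164 [141 137 142 139 134 153 151 143 148   0  -4   2]
165 [138 138 136 138 141 140 139 140 142   8   4  -4]
166 [  1   3   1 126 143 145 140 143 123   1   3  -1]
167 [ -1   1   5   4 124 136 136 130   3   2   4   3]
168 [  0   7   3   2 103 135 136   0   0   3   3   0]
169 [  1  -2  -5  -3  82 139 134   1   8  -5   4   2]
170 [  2  11  10   8  77 139 132 135   0   9  -1  12]
171 [  9   4   8  17  60 137 146 130  10   6   5   8]
172 [ 3 14 17 17 50 57 45 20  4  4  7  0]
173 [-1  6 15 15 33 39 38 20 11  5  7  4]
```

Estimates, averaged over both views:
- Tile: (546,-270), yaw 9.4°
- Holder centre: (609,-47.5), yaw about 0.9°
- Loupe: (570,247), yaw about 3.8°
- Pointer: about 134 mm high

I'll move above the tile's plain end now.

Request:
step_arm(
  moves=[0,0,0,0,0,0.093,-1,0,0,0,0,0,0.093,-1,0,0,0,0,0,0.093,-1,0.767,-0.748,0.364,0,0,0,-1,0.767,-0.748,0.364,0,0,0,-1,0.767,-0.748,0.364,0,0,0,-1,0.767,-0.748,0.364,0,0,0,-1,0.767,-0.748,0.364,0,0,0,-1,0.767,-0.748,0.364,0,0,0,-1,0.767,-0.748,0.364,0,0,0,-1,0.767,-0.748,0.364,0,0,0,-1,0.767,-0.748,0.364,0,0,0,-1,0.767,-0.748,0.364,0,0,0,-1,0.767,-0.748,0.364,0,0,0,-1,0.767,-0.748,0.364,0,0,0,-1,0,0,0,0,0,0,-1,0,0,0,0,0,0,-1,0,0,0,0,0,0,-1],
)

```text
clock: 1.6
eef_pos: [506.8, -276.7, 100.1]
tool_rot: [180.0, 0.0, 9.4]
ft_force: [-0.4, -0.6, 0.2]
gripper_width: 1.001
grip_force: 0.0
```

```bash
python3 - <<'E'
from h import *
s=arm.state();p=s["eef_pos"];y=np.radians(s["tool_rot"][2])
ty=np.array([np.sin(y),-np.cos(y),0]);up=np.array([0,0,1])
P=[p+up*13+ty*42.5,p+up*13-ty*42.5,[506.8,-276.5,10]]
out=[]
for n,b in(("side",(270,130,350,200)),("top",(320,160,400,230))):
    im,_=arm.get_image(n);x0,y0,x1,y1=b
    c=cv2.resize(im[y0:y1,x0:x1,::-1],None,fx=5,fy=5,interpolation=cv2.INTER_CUBIC)
    for q in proj(n,P): cv2.circle(c,tuple(int(v) for v in (q-[x0,y0]+.5)*5),3,(0,0,255),1)
    print(n,proj(n,P).round(1)); out.append(c)
cv2.imwrite("pics/c3.png",np.hstack(out))
E
```

```text
side [[317.6 146. ]
 [317.6 160.9]
 [316.9 178.1]]
top [[374.4 204.9]
 [349.4 209.8]
 [356.9 213. ]]
```

View pics/c3.png

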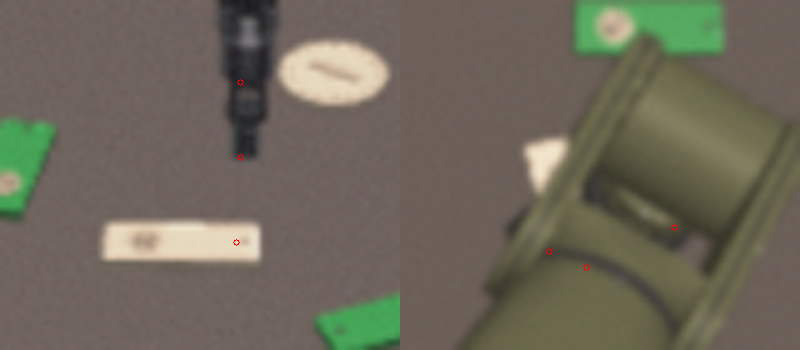

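The side view shows the open fingertip where it was predicted, about 1 px to the right. So I'll take x from the top view and y from the side view: tile (548,-272.5), holder (610.5,-50.5), loupe (572,245). Now I'll descend and grip.

Request:
step_arm(
  moves=[0.043,0.085,0.7,0,0,0,-1,0,0,0.7,0,0,0,-1,0,0,0.7,0,0,0,-1,0,0,0.6,0,0,0,-1,0,0,0.4,0,0,0,-1,0,0,0.17,0,0,0,-1,0,0,0,0,0,0,0,0,0,0,0,0,0,1,0,0,0,0,0,0,1,0,0,0,0,0,0,1,0,0,0,0,0,0,1,0,0,0,0,0,0,1,0,0,0,0,0,0,1,0,0,0,0,0,0,1,0,0,0,0,0,0,1],
)

```text
clock: 2.95
eef_pos: [510.1, -279.8, 4.3]
tool_rot: [179.9, -0.1, 9.4]
ft_force: [-0.6, 0.6, 5.8]
gripper_width: 0.439
grip_force: 60.5
```

Request:
step_arm(
  moves=[0,0,-0.3,0,0,0,1,0,0,-0.5,0,0,0,1,0,0,-0.6,0,0,0,1,0,0,-0.5,0,0,0.074,1,0,0,0,0,0,0.074,1,-0.194,-0.633,0,0,0,0,1,-0.194,-0.633,0,0,0,0,1,-0.194,-0.633,0,0,0,0,1,-0.194,-0.633,0,0,0,0,1,-0.194,-0.633,0,0,0,0,1,-0.194,-0.633,0,0,0,0,1,-0.194,-0.633,0,0,0,0,1,-0.194,-0.633,0,0,0,0,1,-0.194,-0.633,0,0,0,0,1,-0.194,-0.633,0,0,0,0,1,-0.194,-0.633,0,0,0,0,1,-0.194,-0.633,0,0,0,0,1,0,0,0,0,0,0,1,0,0,0,0,0,0,1,0,0,0,0,0,0,1],
)

```text
clock: 4.62
eef_pos: [435.5, -52.4, 59.6]
tool_rot: [180.0, -0.0, 0.9]
ft_force: [-0.6, -0.4, -0.7]
gripper_width: 0.438
grip_force: 60.1
```

```bash
python3 - <<'E'
from meas import *
s=arm.state();print(s["eef_pos"],s["tool_rot"],s["gripper_width"],s["grip_force"])
out=[]
for n,b in(("side",(240,160,350,240)),("top",(255,150,325,230))):
    im,d=arm.get_image(n);x0,y0,x1,y1=b; np.savez(n+"1.npz",im=im,d=d)
    k=4
    out.append(cv2.resize(im[y0:y1,x0:x1,::-1],None,fx=k,fy=k,interpolation=cv2.INTER_CUBIC))
cv2.imwrite("pics/c4.png",np.hstack(out))
E
```

```text
[435.49657782 -52.40978632  59.56971545] [ 1.79973098e+02 -4.26806757e-02  9.25551310e-01] 0.4379916002793716 60.14734983444214
```

View pics/c4.png

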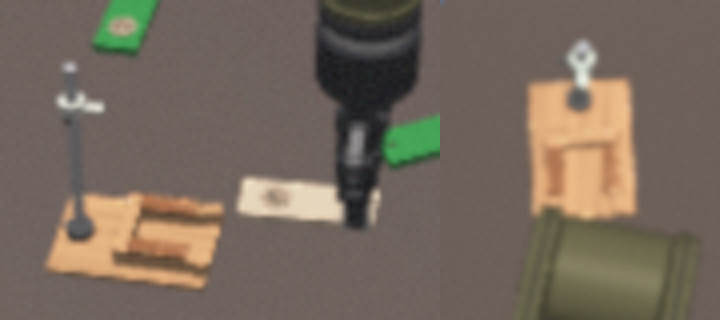

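The tile is held, level-looking, stamp forward at side px (309,209). I'll measure its pose relative to the holder before lowering.

```bash
python3 - <<'E'
from meas import *
S=np.load("side1.npz");im=S["im"];D=S["d"]
ct=rect(im,pale,(294,198,338,222))
print(ct.min(0),ct.max(0))
f,cx,cy,p,M=cam("side")
m=pale(im.astype(int))
vv,uu=np.nonzero(m);k=(uu>=300)&(uu<322)&(vv>=203)&(vv<=213);uu=uu[k];vv=vv[k];d=D[vv,uu]
W=np.c_[(uu-cx)/f*d,(vv-cy)/f*d,d]@M.T+p
k=(W[:,2]>50)&(W[:,2]<80)&(W[:,1]<-40)
print(len(W),k.sum(),np.median(W[:,2]),np.polyfit(W[k,0],W[k,2],1)) 
W=plane("side",ct,65)
# rear (-y) edge and front end
x,y=W[:,0],W[:,1]
for a,b in((445,480),(485,520)):
    k=(x>a)&(x<b); print("y range",a,b,y[k].min(),y[k].max())
e=(x>490)&(x<525)
u=np.arange(475,525,2.); r=[y[(abs(x-c)<1.5)].min() for c in u if (abs(x-c)<1.5).any()]
uu=[c for c in u if (abs(x-c)<1.5).any()]
print("rear edge fit slope deg",np.degrees(np.arctan(np.polyfit(uu,r,1)[0])),np.mean(r),"xmax",x.max())
ho=rect(im,orange,(245,204,300,238)); print("hold",rectw("side",ho,6))
print("rear y of tile at x~500 minus holder rear",)
H=plane("side",ho,6);x,y=H[:,0],H[:,1]
u=np.arange(565,645,4.);r=[y[(abs(x-c)<2)].min() for c in u];f_=np.polyfit(u,r,1);print("holder rear slope",np.degrees(np.arctan(f_[0])),np.polyval(f_,[563,610]))
r=[y[(abs(x-c)<2)].max() for c in u];f_=np.polyfit(u,r,1);print("holder front slope",np.degrees(np.arctan(f_[0])),np.polyval(f_,[563,610]), x.min(),x.max())
E
```

```text
[298.91666667 203.91666667] [325.08333333 214.91666667]
190 125 65.35893035741026 [4.57757990e-03 6.32713183e+01]
y range 445 480 -72.67165555445604 -28.54185647900681
y range 485 520 -71.46686780328992 -26.28448310210979
rear edge fit slope deg 2.971932276313959 -70.66420403433672 xmax 526.0085756682774
hold [607.8 -51.  128.9 105.5   1.2]
rear y of tile at x~500 minus holder rear
holder rear slope 5.661974315649681 [-105.23180665 -100.57208432]
holder front slope 0.9307608863010528 [0.01050412 0.77407886] 543.545789301254 672.7291479505315
```

Tile is aligned to within about 1 mm of the holder axis, with its tip about 84 mm short of the stop. I'll lower it to about 1.5 mm above the channel floor and slide it in.

Request:
step_arm(
  moves=[0,0,0.4,0,0,0,1,0,0,0.4,0,0,0,1,0,0,0.4,0,0,0,1,0,0,0.39,0,0,0,1,0,0,0,0,0,0,1,0.2,0,0,0,0,0,1,0.2,0,0,0,0,0,1,0.2,0,0,0,0,0,1,0.2,0,0,0,0,0,1,0.2,0,0,0,0,0,1,0.2,0,0,0,0,0,1,0.2,0,0,0,0,0,1,0.2,0,0,0,0,0,1,0,0,0,0,0,0,1,0,0,0,0,0,0,1],
)

```text
clock: 5.97
eef_pos: [483.5, -51.4, 11.4]
tool_rot: [-180.0, 0.0, 0.9]
ft_force: [0.0, 0.5, -0.9]
gripper_width: 0.439
grip_force: 60.1
```

Request:
step_arm(
  moves=[0.2,0,0,0,0,0,1,0.2,0,0,0,0,0,1,0.2,0,0,0,0,0,1,0.2,0,0,0,0,0,1,0.2,0,0,0,0,0,1,0,0,0,0,0,0,1,0,0,0,0,0,0,1],
)

```text
clock: 6.55
eef_pos: [513.6, -50.9, 11.5]
tool_rot: [180.0, 0.0, 0.9]
ft_force: [0.3, -0.2, -1.0]
gripper_width: 0.437
grip_force: 60.1
```

Still free, with about 6 mm left. I'll creep on until it touches the stop.

Request:
step_arm(
  moves=[0.07,0,0,0,0,0,1,0.07,0,0,0,0,0,1,0.07,0,0,0,0,0,1,0,0,0,0,0,0,1,0,0,0,0,0,0,1],
)

```text
clock: 6.97
eef_pos: [518.3, -50.7, 10.8]
tool_rot: [-180.0, 0.2, 0.9]
ft_force: [-4.4, 0.8, -0.6]
gripper_width: 0.438
grip_force: 60.2
```

Request:
step_arm(
  moves=[0.05,0,0,0,0,0,1,0.05,0,0,0,0,0,1,0,0,0,0,0,0,1,0,0,0,0,0,0,1],
)

```text
clock: 7.3
eef_pos: [518.5, -50.5, 10.2]
tool_rot: [-179.9, 0.6, 0.9]
ft_force: [-13.7, -0.9, 5.9]
gripper_width: 0.444
grip_force: 60.7
```

```bash
python3 -c "
from bench import arm
s=arm.state();print(s['eef_pos'],s['ft_force'],s['tau'].round(2))"
```

```text
[518.5206365  -50.50247749  10.17436297] [-13.73119601  -0.90135652   5.91779149] [  1.11 -33.73 -35.1    0.6   -3.27  -0.18]
```

Contact at x=518.5, where home was predicted (519.4). I'll relieve the push slightly, open, rise and look.

Request:
step_arm(
  moves=[-0.07,0,0,0,0,0,1,0,0,0,0,0,0,1,0,0,0,0,0,0,0.3,0,0,0,0,0,0,-0.3,0,0,0,0,0,0,-1,0,0,0,0,0,0,-1,0,0,0,0,0,0,-1,0,0,-0.5,0,0,0,-1,0,0,-0.8,0,0,0,-1,0,0,-0.9,0,0,0,-1,0,0,-0.9,0,0,0,-1,-0.3,-0.9,0,0,0,0,-1,-0.3,-0.9,0,0,0,0,-1,-0.3,-0.9,0,0,0,0,-1,-0.3,-0.9,0,0,0,0,-1,0,-0.9,0,0,0,0,-1],
)

```text
clock: 8.63
eef_pos: [481.4, 84.8, 104.8]
tool_rot: [-180.0, -0.0, 0.9]
ft_force: [1.3, -0.2, -0.5]
gripper_width: 0.996
grip_force: 0.0
```

```bash
python3 - <<'E'
from meas import *
s=arm.state();print(s["eef_pos"],s["tool_rot"])
out=[]
for n,b in(("side",(240,165,330,240)),("top",(255,150,325,225))):
    im,d=arm.get_image(n);x0,y0,x1,y1=b; np.savez(n+"2.npz",im=im,d=d)
    out.append(cv2.resize(im[y0:y1,x0:x1,::-1],None,fx=5,fy=5,interpolation=cv2.INTER_CUBIC))
cv2.imwrite("pics/c5.png",np.hstack(out))
T=np.load("top2.npz")["im"];S=np.load("side2.npz")["im"]
for n,im,b in(("top",T,(275,150,310,225)),("side",S,(245,195,325,240))):
    ct=rect(im,pale,b);P=plane(n,ct,16);print(n,"tile px",ct.min(0),ct.max(0),P.min(0),P.max(0),rectw(n,ct,16))
E
```

```text
[481.37043544  84.7578621  104.78799862] [-1.79991875e+02 -4.59777024e-02  8.87640250e-01]
top tile px [277.08333333 160.08333333] [303.08333333 215.75      ] [503.56659007 -89.23554003  16.        ] [707.26732678   1.808803    16.        ] [605.3 -43.8 203.8  90.3   0.9]
side tile px [252.91666667 208.41666667] [298.41666667 230.41666667] [526.14856641 -87.50100457  16.        ] [665.34007224   6.55521298  16.        ] [ 5.958e+02 -4.070e+01  1.392e+02  9.390e+01  3.000e-01]
```

View pics/c5.png

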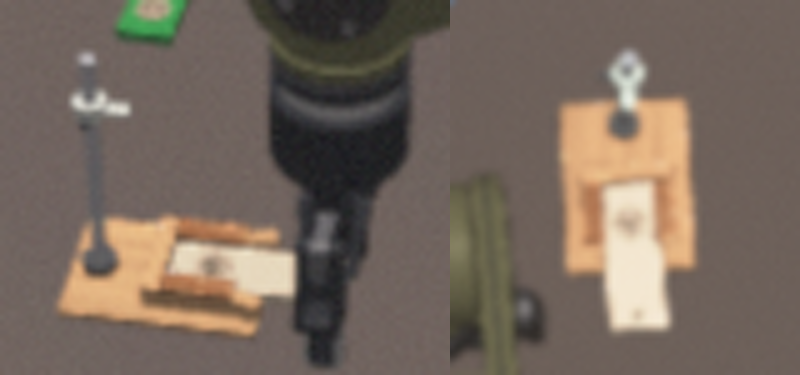

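Tile is home: it protrudes about 42.4 mm past the mouth in the top view, and the stamp is visible at top px (296,194). Next I'll grip the loupe handle at about (497,238.5), yaw 3.9°.

Request:
step_arm(
  moves=[0.146,-0.846,0,0,0,-0.052,-1,0.146,-0.846,0,0,0,0,-1,0.146,-0.846,0,0,0,0,-1,0.146,-0.846,0,0,0,0,-1,0.146,-0.846,0,0,0,0,-1,0.146,-0.846,0,0,0,0,-1,0,0,0.7,0,0,0,-1,0,0,0.7,0,0,0,-1,0,0,0.6,0,0,0,-1,0,0,0,0,0,0,-1,0,0,0,0,0,0,-1],
)

```text
clock: 9.65
eef_pos: [499.2, 236.5, 43.7]
tool_rot: [180.0, 0.1, 3.9]
ft_force: [1.0, -0.0, 0.5]
gripper_width: 0.998
grip_force: 0.0
```

```bash
python3 - <<'E'
from meas import *
s=arm.state();print(s["eef_pos"],s["tool_rot"])
im,d=arm.get_image("side")
x0,y0,x1,y1=(235,245,335,320)
cv2.imwrite("pics/c6.png",cv2.resize(im[y0:y1,x0:x1,::-1],None,fx=6,fy=6,interpolation=cv2.INTER_CUBIC))
E
```

```text
[499.20685101 236.46167774  43.68485361] [1.79959327e+02 1.13027123e-01 3.86512896e+00]
```

View pics/c6.png

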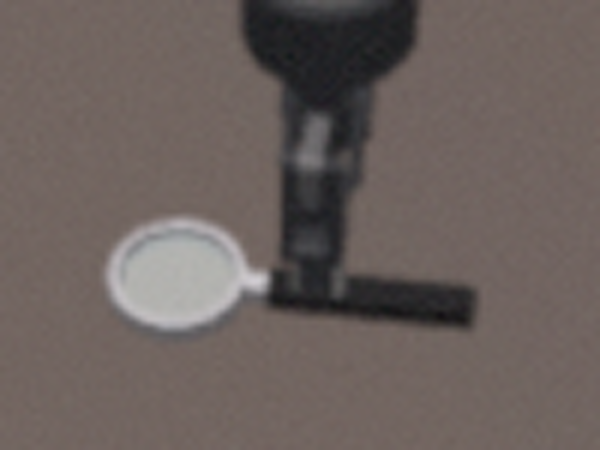

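The near finger stands over the handle, clear of the ring (side px 288, ring neck at 278). I'll descend and close.

Request:
step_arm(
  moves=[-0.05,-0.06,0.5,0,0,0,-1,0,0,0.45,0,0,0,-1,0,0,0.25,0,0,0,-1,0,0,0.13,0,0,0,-1,0,0,0,0,0,0,-1,0,0,0,0,0,0,0.3,0,0,0,0,0,0,1,0,0,0,0,0,0,1,0,0,0,0,0,0,1,0,0,0,0,0,0,1,0,0,0,0,0,0,1,0,0,0,0,0,0,1,0,0,0,0,0,0,1,0,0,0,0,0,0,1],
)

```text
clock: 10.87
eef_pos: [498.4, 239.0, 5.2]
tool_rot: [-180.0, -0.1, 3.9]
ft_force: [-0.5, 0.2, 4.1]
gripper_width: 0.164
grip_force: 60.6
```

Request:
step_arm(
  moves=[0,0,-0.3,0,0,0,1,0,0,-0.5,0,0,0,1,0,0,-0.8,0,0,0,1,0,0,-0.9,0,0,0,1,0,0,-0.9,0,0,0,1,0,0,-0.87,0,0,0,1,-0.096,0.813,0,0,0,0,1,-0.096,0.813,0,0,0,0,1,-0.096,0.813,0,0,0,0,1,-0.096,0.813,0,0,0,0,1,-0.096,0.813,0,0,0,0,1,-0.096,0.813,0,0,0,0,1,-0.096,0.813,0,0,0,0,1,-0.096,0.813,0,0,0,0,1,-0.096,0.813,0,0,0,0,1,-0.096,0.813,0,0,0,0,1,-0.096,0.813,0,0,0,0,1,-0.096,0.813,0,0,0,0,1,0,0,0,0,0,0,1,0,0,0,0,0,0,1],
)

```text
clock: 12.53
eef_pos: [482.7, -56.3, 132.5]
tool_rot: [-180.0, 0.0, 3.7]
ft_force: [-0.1, 0.0, -0.8]
gripper_width: 0.163
grip_force: 60.1
```

```bash
python3 - <<'E'
from meas import *
s=arm.state();print(s["eef_pos"],s["tool_rot"],s["grip_force"])
Ds=[]
for i in range(6):
    im,d=arm.get_image("side"); Ds.append(d)
d=np.median(Ds,0); t,td=arm.get_image("top")
np.savez("side3.npz",im=im,d=d);np.savez("top3.npz",im=t,d=td)
f,cx,cy,p,M=cam("side")
def W(u,v): return np.stack([(u-cx)/f*d[v,u],(v-cy)/f*d[v,u],d[v,u]],-1)@M.T+p
v,u=np.mgrid[183:192,258:268]
print(W(u,v)[...,2].round(0).astype(int))
v,u=np.mgrid[175:225,255:300]; w=W(u,v); m=(w[...,2]>115)&(w[...,2]<150)
# ring points
g=ring(im[175:225,255:300].astype(int))&m&(u>268); print("ring pts",g.sum(),np.median(w[g],0) if g.any() else "", )
if g.any():
    A=np.c_[w[g][:,:2],np.ones(g.sum())]; print("plane tilt",np.linalg.lstsq(A,w[g][:,2],rcond=None)[0], w[g].min(0),w[g].max(0),u[g].min(),u[g].max(),v[g].min(),v[g].max())
a=cv2.resize(im[165:240,240:330,::-1],None,fx=5,fy=5,interpolation=cv2.INTER_CUBIC)
b=cv2.resize(t[150:225,255:325,::-1],None,fx=5,fy=5,interpolation=cv2.INTER_CUBIC)
cv2.imwrite("pics/c7.png",np.hstack([a,b]))
E
```

```text
[482.73812452 -56.32546485 132.4782601 ] [-1.79975508e+02  4.28480557e-02  3.73542071e+00] 60.08881330490112
[[152 148  -2   2   2   0   1  -2  -1   1]
 [148 147 142   2   1   0   4   1   0  -2]
 [142 141 139 139  -1  -2  -1   1  -2   1]
 [141 140 141 136 135 136 135 137  -2   3]
 [139 137 136 136 135 134 134 136   1   0]
 [134 135 133 129 133 135 136 136   2   1]
 [131 133 130   2  -1  -1   3   3  -2   1]
 [125 123  -1   0   2   3   1  -1  -1   0]
 [120 117   1  -2   0   0   1   1   0  -1]]
ring pts 213 [553.96987196 -52.09256702 135.88556836]
plane tilt [9.18650101e-03 1.27646629e-02 1.32077949e+02] [524.62383753 -80.1757207  132.49919261] [583.53492391 -17.39569065 142.29946513] 280 299 182 194
```

View pics/c7.png

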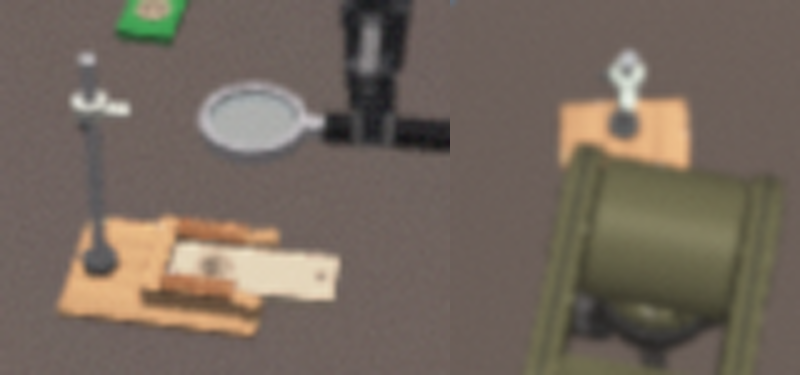

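```bash
python3 - <<'E'
from meas import *
S=np.load("side3.npz");im=S["im"];d=S["d"]
f,cx,cy,p,M=cam("side")
v,u=np.mgrid[184:193,284:296]
w=np.stack([(u-cx)/f*d[v,u],(v-cy)/f*d[v,u],d[v,u]],-1)@M.T+p
print(w[...,2].round().astype(int))
ct=rect(im,ring,(272,175,304,202),8)
print("ring px",ct.min(0),ct.max(0)); P=plane("side",ct,137); P=P[P[:,0]<565+25]; e=cv2.minEnclosingCircle(P[P[:,0]>0][:,:2].astype(np.float32)); print(e, (P.min(0)+P.max(0))/2)
# stamp: darker pixels on the tile
k=8;x0,y0,x1,y1=276,213,290,223
c=cv2.resize(im[y0:y1,x0:x1],None,fx=k,fy=k,interpolation=cv2.INTER_CUBIC).astype(int)
g=c.sum(2); m=(g<560)&(c[...,0]-c[...,2]<80)
yy,xx=np.nonzero(m[16:56,24:88]); q=[(xx.mean()+24.5)/k-.5+x0,(yy.mean()+16.5)/k-.5+y0]; print("stamp px",q,plane("side",q,16),plane("side",[282.1,217.3],16))
E
```

```text
[[140 137 137 136 133 136 136 136 135 134 138 135]
 [136 135 135 136 136 137 136 136 134 135 136 137]
 [137 135 136 133 133 134 137 135 135 135 135 137]
 [136 137 137 135 136 136 137 136 134 135 135 134]
 [137 135 135 136 135 134 135 135 135 135 134 137]
 [139 135 133 134 136 136 135 136 135 136 137 135]
 [135 135 135 137 136 137 136 136 137 137 136 136]
 [134 135 136 135 135 135 136 135 136 136 135 132]
 [134 134 135 138 136 136 136 135 134 134 136 134]]
ring px [279.0625 180.8125] [303.4375 194.9375]
((550.2109985351562, -52.922019958496094), 37.290897369384766) [550.07431875 -53.02317285 137.        ]
stamp px [np.float64(282.30876979293544), np.float64(217.45729293544457)] [[579.94566597 -50.13777144  16.        ]] [[580.74423695 -50.73915404  16.        ]]
```

The lens is level. Glass and pointer read the same height by depth: 135.5 against 135.1. The stamp is 26.5 mm ahead of the lens, so I'll advance.

Request:
step_arm(
  moves=[0.22,0.02,0,0,0,0,1,0.22,0,0,0,0,0,1,0.22,0,0,0,0,0,1,0.22,0,0,0,0,0,1,0,0,0,0,0,0,1,0,0,0,0,0,0,1,0,0,0,0,0,0,1,0,0,0,0,0,0,1],
)

```text
clock: 13.55
eef_pos: [509.4, -54.3, 132.5]
tool_rot: [-180.0, 0.0, 3.9]
ft_force: [1.2, 0.6, -1.2]
gripper_width: 0.162
grip_force: 60.1
```

```bash
python3 - <<'E'
from meas import *
s=arm.state();print(s["eef_pos"],s["tool_rot"],s["ft_force"],abs(s["joint_vel"]).max())
im,d=arm.get_image("side")
f,cx,cy,p,M=cam("side")
v,u=np.mgrid[174:202,262:300]; w=np.stack([(u-cx)/f*d[v,u],(v-cy)/f*d[v,u],d[v,u]],-1)@M.T+p
g=(w[...,2]>125)&(w[...,2]<146)&(w[...,0]>549)&(w[...,0]<618)
q=w[g];c=im[174:202,262:300][g]
q=q[c.sum(1)>330]; print(len(q),q.min(0),q.max(0),np.median(q,0))
c=cv2.resize(im[165:240,240:330,::-1],None,fx=6,fy=6,interpolation=cv2.INTER_CUBIC)
cv2.imwrite("pics/c8.png",c)
E
```

```text
[509.41798793 -54.34220417 132.47361771] [-1.79995321e+02  2.79399580e-02  3.88185379e+00] [ 1.20446133  0.60528713 -1.15706261] 0.30004214130039386
230 [549.2401372  -80.09572182 129.24645995] [608.85495993 -10.70161003 145.43898531] [580.22654905 -50.91811847 136.64633569]
```

View pics/c8.png

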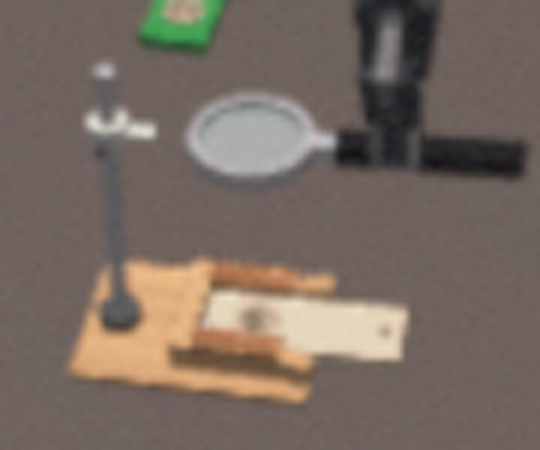

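The lens centre reads (580,-51) in the side camera and the stamp (580,-50), so the lens is above the stamp, clear of the pointer and still. Handing in.

```bash
python3 -c "
from bench import arm
print(arm.finish_job())"
```

```text
the job is handed in; nothing more can be done
None
```

I slid the tile home and let go of it, and handed the job in at about 13.6 s with the lens held level, about 1 mm off the stamp's centre and within 1–2 mm of the pointer's height by my measurements; the hand-in gave no verdict.

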